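Open the safety cap of the machine-cleaner jug

TASK

The square jug of espresso-machine cleaner, strapped in its bracket on the counter, is needed open: press its push-and-turn safety cap down until it bottoms, keep it down and twist it anticlockwise (seen from above) until you feel the stop, then lift it off. Finish holding the cap in the gripper, still, level and right way up, straight above the neck with about 9 cm of air between the neck and the cap; do not put it down or let go. Leave everything else on the counter where it is.

Things in the scene. Friction and masses are not known exactly. Their poses are not given: they have to be found in the camera images.
- cap_center (a point): Centre of the round ribbed grey plastic cap on the square jug, 54 mm in diameter, 30 mm tall, 35 g; the point is on its axis, 15 mm above its lower rim and below its flat top. z up; x and y turn with the cap. Loose part, 2 mm sideways play on the neck; grip it across its diameter from above at any yaw. Below its rim are 29 mm of free height over the jug's shoulder.
- jug_neck (a point): Centre of the top of the jug's neck (44 mm across), 213.5 mm above the counter, on the jug's vertical axis; z up. With the cap on, the cap's centre is 3.5 mm below this point. Kept pressed, the cap turns anticlockwise (from above) with little resistance for 50 to 80 degrees, different each time, to a hard stop; there, and in the last 8 degrees before it, it lifts straight off.
- jug: White square plastic jug, 110 x 110 mm, 150 mm tall, with a sloping shoulder to 166 mm and the neck above, held in a metal bracket (150 x 150 mm foot, walls 44 mm tall) bolted to the counter: it cannot move or turn. Origin at the centre of its underside on the counter, z up, x and y along its sides.
- cap: The same cap, by the centre of its lower rim. Pushed down it meets a spring (5 N, rising to 11 N) and a hard stop at 7.5 mm. Two inner lugs lock it behind teeth of the neck: it must be 5 mm down or more to turn past them. Unpressed it springs up and can be neither pulled off nor turned over 30 degrees; clockwise it is blocked too.
- cup: Bystander, leave alone: white ceramic mug, 76 mm wide, 60 mm tall; origin at its underside
- tamper: Bystander, leave alone: steel coffee tamper, 58 mm wide, 86 mm tall; origin at its underside
- scoop: Bystander, leave alone: steel spoon lying on the counter; origin at its underside
- pitcher: Bystander, leave alone: steel milk pitcher, 84 mm wide, 110 mm tall; origin at its underside
- bottle: Bystander, leave alone: round white plastic bottle with its own small cap, 68 mm wide, 190 mm tall; not the one to open; origin at its underside
- can: Bystander, leave alone: plain metal coffee can, 100 mm wide, 130 mm tall; origin at its underside
- brush: Bystander, leave alone: wooden-handled brush lying on the counter; origin at its underside
Not all that is in view belongs to the job. What is meant by the cap is not yellow, and is the larger of those in its own colour.

How it is judged:
By the outcome, as a careful person would: the job done as asked, in the order asked, and still so for the second after the job is handed in, while the arm keeps its last pose, push and grip.
It also fails if it takes over 38 s, if anything falls off the work surface, if the arm or the gripper's body presses on something with over 40 N, if the wrist force passes 120 N, or if a joint passes its speed limit or range.

ROBOT

A 6-joint arm with a two-finger parallel gripper is mounted at the origin on the work surface. World frame = base frame: x ahead of the robot, y to its left, z up, the work surface at z = 0. Lengths are in mm, angles in rad, forces in N, time in s.
With the tool pointing down it reaches from about 275 to 750 mm from the base axis. Payload 10.2 kg.
Tool frame: the origin (TCP) lies on the front face of the gripper's body, between the roots of the fingers; the fingertips stand 73 mm ahead of it and the grasp point (between the pads) lies 54 mm ahead of it; z points along the fingers, y is the direction in which the jaws open and shut (so a half turn about z gives the same grasp; the last joint's range is limited). The gripper opens to 85 mm and grips with 20 to 120 N. Pads are 22 mm wide; open, the fingers measure 114 mm over their backs; the gripper's body (76 mm by 85 mm) begins 54 mm behind the grasp point. The pads swing forward as they close: fully open they stand 13 mm farther back than shut.
Start: joints at [0.978, 0.313, 1.498, -0, 1.331, -0.223], TCP at [189.763, 489.512, 303.894] pointing down, gripper open.
Joint ranges: [-2.94, 2.94], [-0.97, 2.17], [0.19, 2.56], [-1.23, 4.37], [0.02, 3.11], [-2.88, 2.88]. Speed limits (rad/s): [2.39, 2.39, 3.01, 3.14, 3.14, 3.14].

INTERFACE

Orientations are given as a unit quaternion [w, x, y, z].
In Python, from rig import ctrl gives the robot as it stands.
- The arm moves only by the tool move_arm, never from a script. Its argument "series" is a list of rows, each a list of 3 entries, a list of its own where there are three numbers: the shift along the tool's x, y, z in mm, then the turn about the tool's z in degrees, then the opening, from 0 (shut) to 1 (fully open). In form: [[[tx, ty, tz], yaw, grip], ...]. A call has 1 to 10 rows; each row is the pose to reach, as a shift and turn from the pose commanded when the call began, along the tool's axes at that moment; what a row does not reach only later rows make up. A row lasts 1/8 s, in which the tool goes at most 62.5 mm and 10.7 degrees, less where a joint would pass 70% of its speed; a pose out of reach is approached as far as the arm can. A call with a gripper value outside its range is refused whole. The fingers move at their own pace and stop on an object; "force" is the grip in N (left out, the last holds). Time passes only in rows, so rows that repeat a pose let the fingers close. It gives the time, the measured TCP pose, the force and the opening at its end, in the units of the state.
- ctrl.sense(): the state, without advancing time (a new reading comes with each control period).
- ctrl.capture(name): name is "side" or "top" or "wrist"; returns (picture, depth): 420x560x3 uint8, red, green, blue; 420x560 float32, mm along the optical axis (not along the pixel's ray), 0 where there is no reading.
- ctrl.camera_model(name): a dict with "fov_y" (degrees; the focal length in pixels is half the picture's height over the tangent of half this angle, whatever the lens; pixels are square), "cx", "cy" (the principal point, pixels), "rvec" (rotation vector, rad) and "tvec" (3), from world to camera coordinates, as OpenCV has them. Camera axes: x right, y down, z forward; pixel columns grow to the right and rows downward; lengths in mm; the calibration is good to about 2 mm. A picture is of the moment at which its call begins: read the wrist's pose just before it. camera_model takes no time and is no camera call; for the wrist camera it gives the pose at the moment of the call.
- ctrl.finish_job(): hands the job in, once; it reports no verdict.
The state is a dict: "time_s": time; "joints": joint angles; "dq": joint speeds; "tau": joint torques, N m; "eef_pos": TCP position; "ee_rot": TCP orientation; "force": force on the tool from outside, world axes, zero at the start; "wrist_torque": the same for the moment, N m; "grip_width": opening from 0.0 (shut) to 1.0 (fully open).
Only numpy, scipy, OpenCV 4.12 (cv2) and the standard library are available. Lean on these libraries where they do the work, as an engineer would, in place of code of your own. Each camera call takes 0.05 s, during which the arm holds its last target.

## Working session

There is one attempt and no reset: what is moved stays moved. The work goes in short steps, Python scripts to look and compute and a tool call to move; the robot and the scene stay as the last step left them, time stands still between calls to the robot, and variables do not carry over. Pictures are saved under pics/ and viewed, and the job is handed in when it is done.

Besides the shell and the picture viewer there is one more tool, called after "Request:" in YAML: its name, and indented under it one key for each argument. move_arm: Moves the arm, as the interface text tells. Its arguments: {"type":"object","properties":{"series":{"type":"array","items":{"type":"array"}},"force":{"type":"number"}},"required":["series"]}

```bash
mkdir -p pics; ls; cat > h.py <<'E'
import numpy as np, cv2
from rig import ctrl
def cam(n):
    m=ctrl.camera_model(n); f=210/np.tan(np.radians(m['fov_y'])/2)
    R,_=cv2.Rodrigues(np.array(m['rvec'],float)); t=np.array(m['tvec'],float).ravel()
    return m,f,R,t
def ray(c,u,v):
    m,f,R,t=c
    d=R.T@np.array([(u-m['cx'])/f,(v-m['cy'])/f,1]); return -R.T@t,d
def onz(c,u,v,z):
    o,d=ray(c,u,v); return o+d*(z-o[2])/d[2]
def pix(c,p):
    m,f,R,t=c; q=R@np.array(p,float)+t; return q[0]/q[2]*f+m['cx'],q[1]/q[2]*f+m['cy']
E
python3 - <<'E'
from h import *
s=ctrl.sense(); print(s)
for n in ['side','top','wrist']:
    print(n,ctrl.camera_model(n))
    p,d=ctrl.capture(n); cv2.imwrite(f'pics/{n}0.png',p[:,:,::-1]); np.save(f'd_{n}.npy',d)
E
```

```text
pics
{'time_s': 0.0, 'joints': array([ 9.77578905e-01,  3.13447641e-01,  1.49848561e+00,  2.64030686e-05,
        1.33101036e+00, -2.23423560e-01]), 'dq': array([ 9.50853396e-05,  1.65162513e-03, -3.80195360e-04,  2.14603788e-03,
       -7.41288664e-04,  4.49092704e-04]), 'tau': array([ 7.67035544e-04, -4.12249589e+01, -2.59752399e+01, -2.49257357e-05,
        3.98536708e-03, -4.99595970e-06]), 'eef_pos': array([189.66165518, 489.34968824, 303.31795655]), 'ee_rot': array([-2.79980257e-04,  1.83848271e-01,  9.82954402e-01, -6.14858960e-04]), 'force': array([ 0.2857143 , -0.29077046,  0.8230656 ]), 'wrist_torque': array([-0.01153542, -0.00953958,  0.02934093]), 'grip_width': 0.9997776295668067}
side {'fov_y': 48.37259713278949, 'cx': 280.77772119993404, 'cy': 213.85198240637436, 'rvec': array([ 0.32616994, -2.73368037,  1.34125651]), 'tvec': array([ 604.43382269,  191.74329141, 1500.00733433])}
top {'fov_y': 43.990315733628115, 'cx': 275.4051126738697, 'cy': 207.55730762859088, 'rvec': array([ 2.17611885, -2.14481062,  0.13068305]), 'tvec': array([  -2.08031639,  611.96454354, 1526.66339022])}
wrist {'fov_y': 58.71116879858976, 'cx': 283.0512488988127, 'cy': 208.0230996112801, 'rvec': array([-2.40503512, -1.64623505, -0.21837604]), 'tvec': array([-524.12302415,  -33.1509413 ,  379.55138164])}
```

View pics/side0.png

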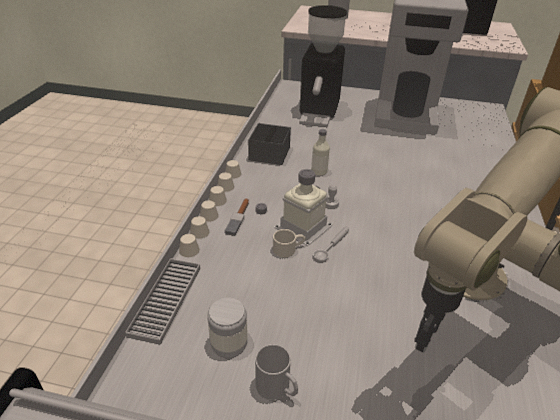

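View pics/top0.png

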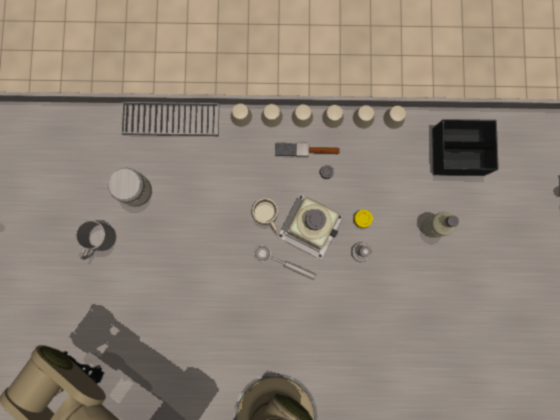

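View pics/wrist0.png

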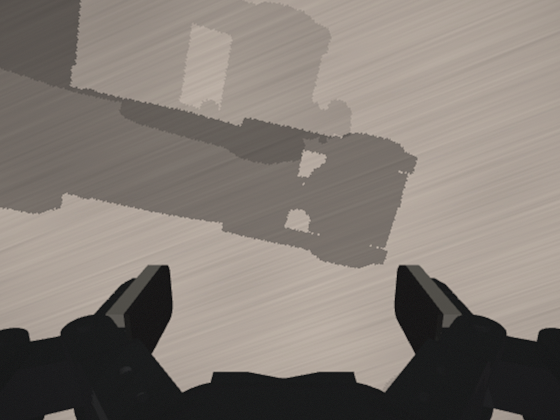

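Candidates for the cap in the top view:
- Dark-grey cap on the square jug at (316,219).
- Small grey cap on the counter at (326,172).
- Yellow lid at (363,218).
- Bottle cap at (452,222).

The one at (316,219) fits: it is grey, the largest of the grey ones, and on the square bracketed jug. I'll confirm it in a crop and measure it.

```bash
python3 - <<'E'
from h import *
a=cv2.imread('pics/top0.png');b=cv2.imread('pics/side0.png')
ca=cv2.resize(a[150:290,240:380],(560,560)[:2],interpolation=cv2.INTER_CUBIC)[:, :]
cb=cv2.resize(b[155:260,255:360],(560,560),interpolation=cv2.INTER_CUBIC)
cv2.imwrite('pics/crop0.png',cv2.resize(np.hstack([ca,cb]),(800,400)))
d=np.load('d_top.npy'); c=cam('top'); ds=np.load('d_side.npy'); cs=cam('side')
def pts(d,c):
    m,f,R,t=c; v,u=np.mgrid[:420,:560]
    P=np.stack([(u-m['cx'])/f*d,(v-m['cy'])/f*d,d],-1); return (P-t)@R
P=pts(d,c); S=pts(ds,cs)
print(P[200:240:4,316].round(), pix(cs,P[219,316]))
# cap top
g=(abs(P[...,2]-225)<7)&(d>0); n,l,st,ce=cv2.connectedComponentsWithStats(g.astype(np.uint8))
for i in range(1,n):
    if st[i,4]>30: print('top',st[i],ce[i],P[l==i].mean(0).round(1), np.ptp(P[l==i],axis=0).round(1))
g=(abs(S[...,2]-225)<6)&(ds>0)&(np.hypot(S[...,0]-P[219,316,0],S[...,1]-P[219,316,1])<45)
print('side',S[g].mean(0),np.ptp(S[g],axis=0))
# dark mask
r=a[190:250,290:345].astype(int); mk=((r.max(2)<100)).astype(np.uint8)
n,l,st,ce=cv2.connectedComponentsWithStats(mk)
for i in range(1,n):
    if st[i,4]>50: print('dark',st[i],ce[i]+[290,190], onz(c,*(ce[i]+[290,190]),225))
E
```

```text
[[ 642. -118.   -3.]
 [ 610. -106.  148.]
 [ 598. -106.  159.]
 [ 579. -100.  224.]
 [ 568. -100.  227.]
 [ 558. -101.  223.]
 [ 547. -101.  223.]
 [ 537. -101.  225.]
 [ 531. -106.  155.]
 [ 520. -106.  155.]] (np.float64(306.92979486010506), np.float64(173.98206809491384))
top [306 209  21  21 324] [315.61419753 218.86419753] [560.9 -99.5 225. ] [53.2 53.3 13.4]
top [258 397  54  23 152] [282.10526316 406.06578947] [ 84.5 -17.3 224.8] [ 53.1 133.9  13.8]
side [561.76634536 -94.50466839 226.67644602] [52.89002377 59.39586517 11.85659543]
dark [14 25 14 15 55] [307.92727273 223.94545455] [547.13765899 -79.3212003  225.        ]
dark [ 0 43 30 16 73] [304.19178082 240.52054795] [503.38526296 -69.82668282 225.        ]
```

View pics/crop0.png

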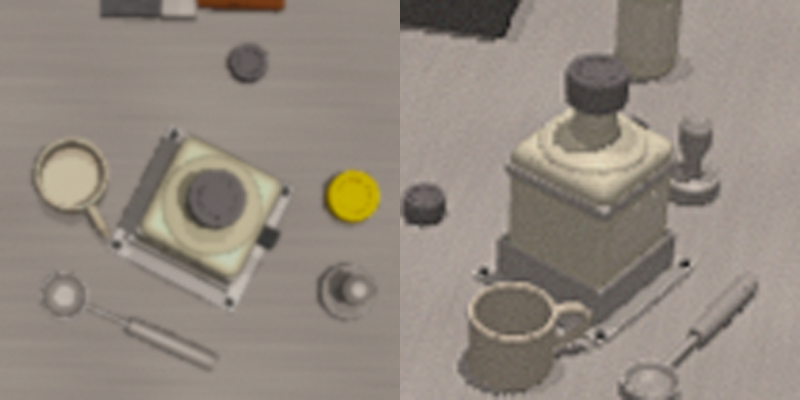

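The crop confirms the cap. It is the 53 mm wide grey one on the square jug, and its top is at z≈225, as expected. The loose grey one is about half that size. Next, the shift to stand above it.

```bash
cat >> h.py <<'E'
from scipy.spatial.transform import Rotation as Ro
def tool(): 
    s=ctrl.sense(); q=s['ee_rot']; return s,Ro.from_quat([q[1],q[2],q[3],q[0]]).as_matrix()
def shift(p):
    s,R=tool(); return R.T@(np.array(p)-s['eef_pos'])
E
python3 - <<'E'
from h import *
print(shift([561,-98,370]), tool()[1].round(3))
E
```

```text
[-558.49050737 -413.57314188  -66.26736354] [[-0.932  0.361 -0.001]
 [ 0.361  0.932 -0.001]
 [ 0.    -0.001 -1.   ]]
```

Request:
move_arm:
  series:
    - [[-20,-15,-66],8,1]
    - [[-65,-48,-66],16,1]
    - [[-110,-81,-66],24,1]
    - [[-156,-115,-66],32,1]
    - [[-202,-150,-66],40,1]
    - [[-248,-184,-66],48,1]
    - [[-294,-218,-66],56,1]
    - [[-340,-252,-66],64,1]
    - [[-386,-286,-66],72,1]
    - [[-432,-320,-66],80,1]

```text
time_s: 1.4
eef_pos: [477.6, 33.2, 369.8]
ee_rot: [-0.0, 0.774, 0.633, 0.0]
force: [0.5, 0.1, -0.1]
grip_width: 1.001
```

```bash
python3 - <<'E'
from h import *
s,R=tool();print(s['time_s'],s['eef_pos'],s['joints'].round(3),s['force'],R.round(3)); print(shift([561,-98,370]))
E
```

```text
1.4 [477.55143053  33.18573839 369.82414552] [-0.176  0.168  1.511  0.     1.463  0.024] [ 0.53943457  0.12923474 -0.07319921] [[ 0.199  0.98  -0.   ]
 [ 0.98  -0.199  0.   ]
 [ 0.    -0.    -1.   ]]
[-111.97034671  107.87025545   -0.20512052]
```

Request:
move_arm:
  series:
    - [[-40,38,0],0,1]
    - [[-78,75,0],0,1]
    - [[-112,108,0],0,1]
    - [[-112,108,0],0,1]
    - [[-112,108,0],0,1]

```text
time_s: 2.02
eef_pos: [560.9, -95.3, 369.7]
ee_rot: [-0.0, 0.773, 0.635, -0.0]
force: [0.7, -0.4, -0.1]
grip_width: 1.0
```

```bash
python3 - <<'E'
from h import *
s,R=tool();c=cam('wrist');p,d=ctrl.capture('wrist')
print(s['time_s'],s['eef_pos'],s['joints'].round(3),s['force'])
cv2.imwrite('pics/wrist1.png',p[:,:,::-1]);np.save('d_w1.npy',d)
print(pix(c,[561,-99,225]))
m,f,Rc,t=c; v,u=np.mgrid[:420,:560]
P=(np.stack([(u-m['cx'])/f*d,(v-m['cy'])/f*d,d],-1)-t)@Rc
g=(abs(P[...,2]-225)<8)&(np.hypot(P[...,0]-561,P[...,1]+99)<45)&(d>0)
print(g.sum(),P[g].mean(0),P[g].min(0),P[g].max(0))
E
```

```text
2.025 [560.88912644 -95.34112693 369.68167394] [-0.374  0.377  1.239  0.     1.526 -0.179] [ 0.67914006 -0.42203415 -0.05393706]
(np.float64(286.071737207222), np.float64(225.5124424564938))
6086 [560.20647298 -97.82769855 226.09810344] [ 532.36966013 -126.38213658  217.15619923] [587.26887585 -71.87569951 228.94386347]
```

View pics/wrist1.png

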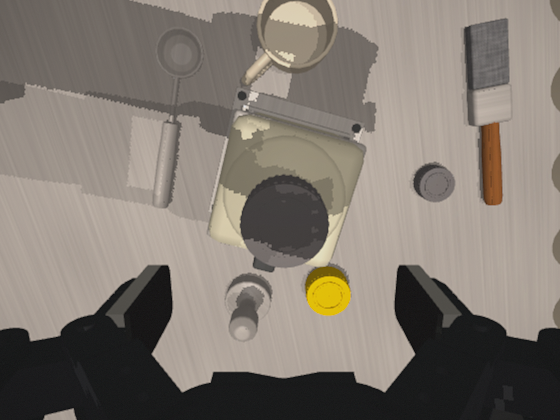

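The wrist view shows the cap at about (285,222), tamper at (245,305) and yellow lid at (328,292), both well below fingertip height. I'll refine the cap centre with a circle fit.

```bash
python3 - <<'E'
from h import *
a=cv2.imread('pics/wrist1.png'); c=cam('wrist')
mk=((a.max(2)<85)).astype(np.uint8); mk[:165]=0; mk[275:]=0; mk[:,:230]=0; mk[:,340:]=0
mk=cv2.morphologyEx(mk,cv2.MORPH_OPEN,np.ones((15,15),np.uint8))
k,_=cv2.findContours(mk,0,1); k=max(k,key=cv2.contourArea)
e=cv2.fitEllipse(k); mm=cv2.minEnclosingCircle(k); print(e,mm,cv2.boundingRect(k))
f=c[1];o,_=ray(c,0,0);print('diam@225',np.mean(e[1])*(o[2]-225)/f)
for z in (210,225): print(z,onz(c,*e[0],z),onz(c,*mm[0],z))
for z in (220,225,264): print(z,shift([560.5,-99,z]))
E
```

```text
((284.58477783203125, 219.46949768066406), (65.8261947631836, 94.38915252685547), 111.02508544921875) ((284.279541015625, 220.27952575683594), 45.214874267578125) (241, 182, 87, 75)
diam@225 46.37893228392867
210 [559.98507233 -99.30512149 210.        ] [559.68561415 -99.80444569 210.        ]
225 [560.8148665  -94.81100876 225.        ] [560.53483992 -95.27793221 225.        ]
220 [ -4.04612607   0.52612014 150.02274876]
225 [ -4.04516233   0.52541463 145.0227489 ]
264 [ -4.03764522   0.51991172 106.02275002]
```

```bash
python3 - <<'E'
from h import *
a=cv2.imread('pics/wrist1.png'); c=cam('wrist')
cv2.imwrite('pics/crop1.png',cv2.resize(a[160:280,220:350],None,fx=5,fy=5))
o,_=ray(c,0,0);print(o,43.5*(o[2]-225)/c[1])
for v in(222,223.5,225):print(onz(c,284.5,v,225))
E
```

```text
[572.77293374 -30.04687275 441.16325616] 25.184647893920317
[560.45552934 -96.37349033 225.        ]
[560.27180776 -97.30832961 225.        ]
[560.08768044 -98.24523338 225.        ]
```

View pics/crop1.png

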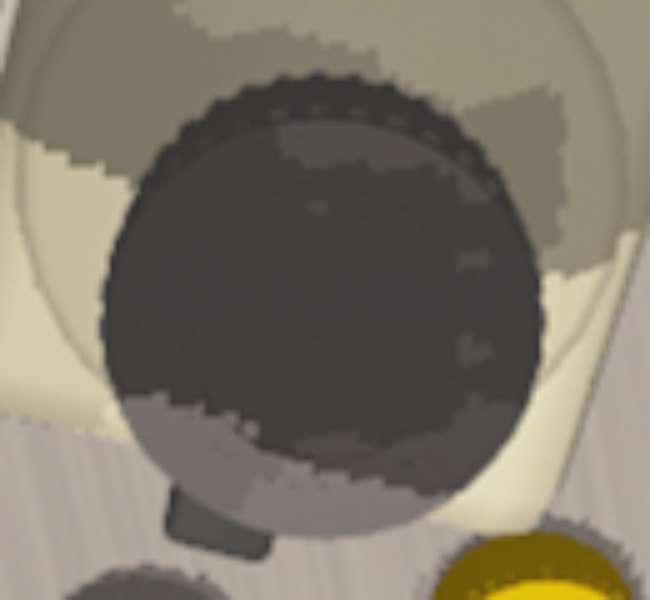

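Request:
move_arm:
  series:
    - [[-3,0,25],0,1]
    - [[-3,0,55],0,1]
    - [[-3,0,80],0,1]
    - [[-3,0,98],0,1]
    - [[-3,0,108],0,1]
    - [[-3,0,108],0,1]
    - [[-3,0,108],0,1]

```text
time_s: 2.95
eef_pos: [560.7, -98.6, 262.8]
ee_rot: [0.001, 0.773, 0.635, 0.0]
force: [0.4, -0.3, 0.4]
grip_width: 1.005
```

```bash
python3 - <<'E'
from h import *
s,R=tool();print(s['time_s'],s['eef_pos'],s['force'],shift([560.3,-98.5,262]))
for n in ['side','wrist']:
    p,d=ctrl.capture(n); cv2.imwrite(f'pics/{n}2.png',p[:,:,::-1])
a=cv2.imread('pics/side2.png')[140:250,250:380];b=cv2.imread('pics/wrist2.png')
cv2.imwrite('pics/cmp2.png',np.hstack([cv2.resize(a,(400,338)),cv2.resize(b,(400,338))]))
E
```

```text
2.95 [560.698881   -98.58724936 262.83026198] [ 0.42233561 -0.30337782  0.35566013] [ 0.00852532 -0.40941151  0.82967644]
```

View pics/cmp2.png

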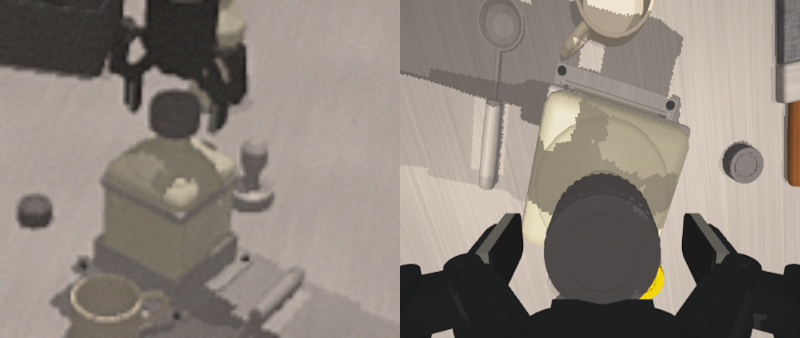

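The cap sits midway between the fingers in the wrist view (cap 544–662, fingers 522/683 in the composite). Closing.

Request:
move_arm:
  series:
    - [[0,0,0],0,0]
    - [[0,0,0],0,0]
    - [[0,0,0],0,0]
    - [[0,0,0],0,0]
    - [[0,0,0],0,0]
    - [[0,0,0],0,0]
  force: 60

```text
time_s: 3.8
eef_pos: [560.6, -98.8, 262.0]
ee_rot: [0.0, 0.773, 0.635, 0.0]
force: [-1.1, -0.7, 4.8]
grip_width: 0.632
```

The opening is 0.632 × 85 = 53.7 mm, which matches the cap. Pressing in steps.

Request:
move_arm:
  series:
    - [[0,0,2],0,0]
    - [[0,0,4],0,0]
    - [[0,0,6],0,0]
    - [[0,0,7],0,0]
    - [[0,0,7],0,0]

```text
time_s: 4.42
eef_pos: [560.6, -98.8, 255.6]
ee_rot: [0.0, 0.773, 0.635, 0.0]
force: [-2.9, 0.9, 10.0]
grip_width: 0.635
```

Request:
move_arm:
  series:
    - [[0,0,0.5],0,0]
    - [[0,0,1],0,0]
    - [[0,0,1],0,0]

```text
time_s: 4.8
eef_pos: [560.6, -98.8, 255.0]
ee_rot: [0.001, 0.773, 0.635, 0.0]
force: [-4.1, 1.1, 12.4]
grip_width: 0.633
```

Request:
move_arm:
  series:
    - [[0,0,0.5],0,0]
    - [[0,0,1],0,0]
    - [[0,0,1],0,0]

```text
time_s: 5.18
eef_pos: [560.6, -98.8, 255.0]
ee_rot: [0.001, 0.773, 0.635, 0.0]
force: [-7.4, 2.2, 18.0]
grip_width: 0.633
```

The TCP held at 255.0 while the force rose from 12 to 18 N, so the cap has bottomed. Twisting anticlockwise (negative about tool z, which points down).

Request:
move_arm:
  series:
    - [[0,0,0],-5,0]
    - [[0,0,0],-10,0]
    - [[0,0,0],-15,0]
    - [[0,0,0],-20,0]
    - [[0,0,0],-20,0]

```text
time_s: 5.8
eef_pos: [561.4, -98.8, 255.0]
ee_rot: [0.002, 0.65, 0.76, 0.001]
force: [1.0, 1.6, 15.8]
grip_width: 0.633
```

```bash
cat > st.py <<'E'
from h import *
s,R=tool();print(s['time_s'],s['eef_pos'].round(2),'F',s['force'].round(2),'T',s['wrist_torque'].round(3),'j6',s['joints'][5].round(4),'yaw_world',np.degrees(np.arctan2(R[1,0],R[0,0])).round(2),s['grip_width'],'tilt',R[:,2].round(4))
E
python3 st.py
```

```text
5.8 [561.39 -98.76 255.02] F [ 1.04  1.57 15.76] T [0.326 0.063 0.08 ] j6 -0.535 yaw_world 98.88 0.6333085146838012 tilt [ 0.0046 -0.0012 -1.    ]
```

Request:
move_arm:
  series:
    - [[0,0,0],-5,0]
    - [[0,0,0],-10,0]
    - [[0,0,0],-15,0]
    - [[0,0,0],-20,0]
    - [[0,0,0],-25,0]
    - [[0,0,0],-25,0]

```text
time_s: 6.55
eef_pos: [561.4, -98.8, 255.0]
ee_rot: [0.002, 0.47, 0.882, 0.001]
force: [0.0, 1.9, 15.4]
grip_width: 0.63
```

```bash
python3 st.py
```

```text
6.55 [561.39 -98.83 255.  ] F [ 0.05  1.93 15.36] T [0.241 0.116 0.085] j6 -0.9713 yaw_world 123.87 0.6298336467719791 tilt [ 0.0046 -0.0013 -1.    ]
```

Request:
move_arm:
  series:
    - [[0,0,0],-4,0]
    - [[0,0,0],-8,0]
    - [[0,0,0],-8,0]

```text
time_s: 6.92
eef_pos: [561.4, -98.8, 255.0]
ee_rot: [0.002, 0.408, 0.913, 0.0]
force: [0.1, 1.3, 16.2]
grip_width: 0.627
```

```bash
python3 st.py
```

```text
6.925 [561.39 -98.81 254.99] F [ 0.09  1.33 16.16] T [0.24  0.062 0.059] j6 -1.1108 yaw_world 131.87 0.6266624112458568 tilt [ 0.0046 -0.0013 -1.    ]
```

Request:
move_arm:
  series:
    - [[0,0,0],-3,0]
    - [[0,0,0],-6,0]
    - [[0,0,0],-6,0]

```text
time_s: 7.3
eef_pos: [561.4, -98.9, 255.0]
ee_rot: [0.002, 0.36, 0.933, 0.0]
force: [0.3, 1.6, 15.0]
grip_width: 0.632
```

```bash
python3 st.py
```

```text
7.3 [561.41 -98.88 254.99] F [ 0.3   1.57 15.05] T [0.24  0.032 0.061] j6 -1.2152 yaw_world 137.85 0.6320629631267811 tilt [ 0.0047 -0.0014 -1.    ]
```

Request:
move_arm:
  series:
    - [[0,0,0],-3,0]
    - [[0,0,0],-6,0]
    - [[0,0,0],-6,0]

```text
time_s: 7.68
eef_pos: [561.4, -98.9, 255.0]
ee_rot: [0.003, 0.31, 0.951, 0.0]
force: [0.5, 1.4, 15.4]
grip_width: 0.635
```

```bash
python3 st.py
```

```text
7.675 [561.45 -98.91 255.  ] F [ 0.51  1.36 15.41] T [0.239 0.045 0.061] j6 -1.32 yaw_world 143.85 0.6349311907562813 tilt [ 0.0049 -0.0014 -1.    ]
```

Request:
move_arm:
  series:
    - [[0,0,0],-3,0]
    - [[0,0,0],-5,0]
    - [[0,0,0],-5,0]

```text
time_s: 8.05
eef_pos: [561.0, -98.4, 255.0]
ee_rot: [0.001, 0.269, 0.963, 0.0]
force: [-3.1, 4.9, 16.7]
grip_width: 0.63
```

```bash
python3 st.py
```

```text
8.05 [560.95 -98.43 254.98] F [-3.08  4.91 16.73] T [ 0.628  0.633 -0.233] j6 -1.4065 yaw_world 148.81 0.6295300621622306 tilt [ 3.1e-03 -1.0e-04 -1.0e+00]
```

The torque has jumped, which may be the stop. Two more degrees to confirm.

Request:
move_arm:
  series:
    - [[0,0,0],-1,0]
    - [[0,0,0],-2,0]
    - [[0,0,0],-2,0]

```text
time_s: 8.43
eef_pos: [560.8, -98.4, 255.0]
ee_rot: [0.001, 0.253, 0.968, 0.001]
force: [-5.1, 5.4, 18.1]
grip_width: 0.628
```

```bash
python3 st.py
```

```text
8.425 [560.85 -98.35 254.97] F [-5.06  5.45 18.13] T [ 0.779  0.757 -0.864] j6 -1.4403 yaw_world 150.74 0.6280467363250304 tilt [ 2.7e-03  5.0e-04 -1.0e+00]
```

That is the hard stop: the torque rose to 0.86 N m at about 71°, within 50–80°. Lifting off gently.

Request:
move_arm:
  series:
    - [[0,0,0],1,0]
    - [[0,0,-3],1,0]
    - [[0,0,-7],1,0]
    - [[0,0,-12],1,0]
    - [[0,0,-12],1,0]

```text
time_s: 9.05
eef_pos: [560.6, -98.6, 264.2]
ee_rot: [-0.0, 0.261, 0.965, 0.0]
force: [1.2, 1.9, -0.7]
grip_width: 0.633
```

```bash
python3 st.py
```

```text
9.05 [560.62 -98.6  264.2 ] F [ 1.16  1.95 -0.74] T [ 0.483 -0.445 -0.559] j6 -1.4236 yaw_world 149.77 0.6329050504357161 tilt [-5.0e-04  1.1e-03 -1.0e+00]
```

Request:
move_arm:
  series:
    - [[0,0,-4],0,0]
    - [[0,0,-8],0,0]
    - [[0,0,-14],0,0]
    - [[0,0,-14],0,0]

```text
time_s: 9.55
eef_pos: [560.6, -98.9, 279.7]
ee_rot: [0.001, 0.26, 0.966, -0.0]
force: [0.1, 0.3, -0.5]
grip_width: 0.629
```

```bash
python3 st.py
```

```text
9.55 [560.61 -98.87 279.74] F [ 0.09  0.29 -0.48] T [-0.028  0.     0.003] j6 -1.4243 yaw_world 149.83 0.6290452511305112 tilt [ 1.1e-03 -8.0e-04 -1.0e+00]
```

The cap is free: torques are zero and it weighs about 0.5 N. Now lifting to the final height (target TCP z ≈ 371).

Request:
move_arm:
  series:
    - [[0,0,-10],0,0]
    - [[0,0,-28],0,0]
    - [[0,0,-48],0,0]
    - [[0,0,-68],0,0]
    - [[0,0,-84],0,0]
    - [[0,0,-91],0,0]
    - [[0,0,-91],0,0]
    - [[0,0,-91],0,0]

```text
time_s: 10.55
eef_pos: [560.4, -98.7, 369.2]
ee_rot: [-0.001, 0.26, 0.966, 0.0]
force: [-0.5, -0.4, -1.3]
grip_width: 0.63
```

```bash
python3 st.py; python3 - <<'E'
from h import *
cs={}
for n in ['side','top','wrist']:
    c=cam(n);p,d=ctrl.capture(n); cv2.imwrite(f'pics/{n}3.png',p[:,:,::-1]);np.save(f'd3_{n}.npy',d)
    print(n,'neck',pix(c,[560.5,-98.7,213.5]),'rim',pix(c,[560.5,-98.7,303.5]),'captop',pix(c,[560.5,-98.7,333.5]))
a=cv2.imread('pics/side3.png')[90:250,240:400];b=cv2.imread('pics/wrist3.png')
cv2.imwrite('pics/cmp3.png',np.hstack([cv2.resize(a,(400,400)),cv2.resize(b,(400,400))]))
E
```

```text
10.55 [560.42 -98.72 369.23] F [-0.47 -0.37 -1.33] T [-0.042 -0.035 -0.015] j6 -1.4241 yaw_world 149.81 0.6304971816525686 tilt [-1.1e-03  4.0e-04 -1.0e+00]
side neck (np.float64(306.74464350354555), np.float64(176.62008707725903)) rim (np.float64(308.3529688840979), np.float64(152.8206815172633)) captop (np.float64(308.9160636758742), np.float64(144.4882125528035))
top neck (np.float64(314.9749062239983), np.float64(219.41998258734054)) rim (np.float64(317.79511173306963), np.float64(215.9282459350821)) captop (np.float64(318.8239076880613), np.float64(214.65447899427414))
wrist neck (np.float64(284.06061268743576), np.float64(216.4634155623167)) rim (np.float64(284.65578061907155), np.float64(279.94152326861644)) captop (np.float64(285.04444706019615), np.float64(321.39505075240425))
```

View pics/cmp3.png

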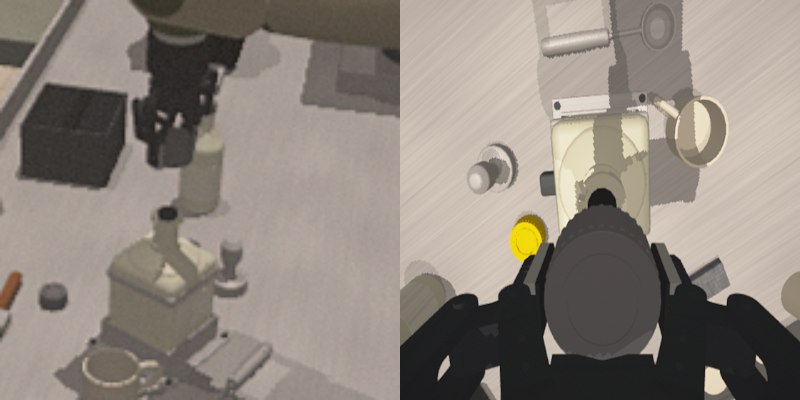

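View pics/top3.png

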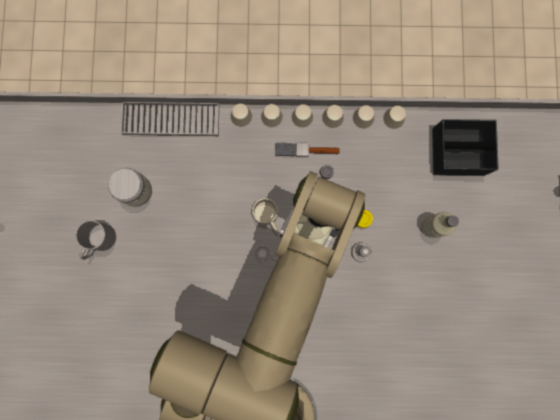

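The neck is bare and the cap is upright in the jaws. In the side view, the neck is at (307,175) and the cap is about 2 px right of prediction. I'll check that column more carefully.

```bash
python3 - <<'E'
from h import *
a=cv2.imread('pics/side3.png'); cv2.imwrite('pics/crop3.png',cv2.resize(a[125:195,270:350],None,fx=8,fy=8,interpolation=cv2.INTER_NEAREST))
c=cam('side');m,f,Rc,t=c;d=np.load('d3_side.npy'); v,u=np.mgrid[:420,:560]
P=(np.stack([(u-m['cx'])/f*d,(v-m['cy'])/f*d,d],-1)-t)@Rc
for z,r in ((318,40),(205,35)):
    g=(abs(P[...,2]-z)<8)&(np.hypot(P[...,0]-560.5,P[...,1]+98.7)<r)&(d>0)
    print(z,g.sum(),P[g].mean(0),u[g].min(),u[g].max(),pix(c,[560.5,-98.7,z]))
for s in(-27,27):
  print([pix(c,np.array([560.5,-98.7,z])+s*Rc[0]) for z in(303.5,318)],pix(c,np.array([560.5,-98.7,205])+s*22/27*Rc[0]))
E
```

```text
318 77 [555.84018066 -79.22116231 317.65352415] 298 318 (np.float64(308.62337321934467), np.float64(148.81933793496665))
205 37 [561.5336998  -83.04533549 205.98067351] 300 311 (np.float64(306.598701299756), np.float64(178.77968596085904))
[(np.float64(299.8328737776921), np.float64(152.8206815172633)), (np.float64(300.0517899042525), np.float64(148.81933793496665))] (np.float64(299.9285769945928), np.float64(178.77968596085904))
[(np.float64(316.87306399050374), np.float64(152.8206815172633)), (np.float64(317.19495653443687), np.float64(148.81933793496668))] (np.float64(313.2688256049192), np.float64(178.77968596085904))
```

View pics/crop3.png

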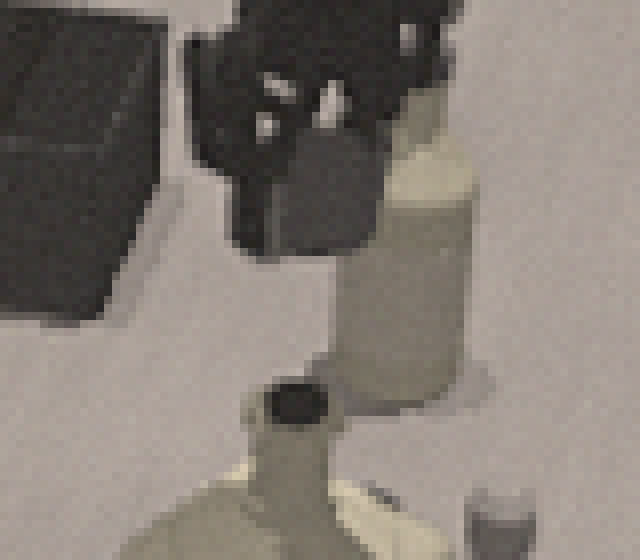

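The apparent offset was the near finger hiding the cap's left edge. The visible right edge is at column 317.9 against 317.2 predicted, and the neck centre is at 307 against 306.7, so they are aligned. One small height trim and settle, then hand in.

Request:
move_arm:
  series:
    - [[0,0,-1.5],0,0]
    - [[0,0,-1.5],0,0]
    - [[0,0,-1.5],0,0]
    - [[0,0,-1.5],0,0]

```text
time_s: 11.2
eef_pos: [560.5, -98.8, 371.4]
ee_rot: [-0.0, 0.26, 0.966, -0.0]
force: [0.3, -0.1, 0.4]
grip_width: 0.632
```

```bash
python3 st.py; python3 -c "
from rig import ctrl; print(abs(ctrl.sense()['dq']).max()); print(ctrl.finish_job())"
```

```text
11.2 [560.54 -98.76 371.36] F [ 0.28 -0.07  0.39] T [-0.016 -0.015 -0.011] j6 -1.4241 yaw_world 149.81 0.6315528824267538 tilt [-1.e-04  0.e+00 -1.e+00]
0.0024802666187185513
the job is handed in; nothing more can be done
None
```

The jug is open and the job is handed in at 11.2 s, with the gripper holding the cap above the bare neck.

- **Press:** I gripped the grey cap on the square jug at 60 N and pressed until it bottomed. The TCP held at z = 255.0 mm while the force rose from 12 to 18 N.
- **Twist:** I kept it pressed and turned it anticlockwise about 71° to the hard stop, where the torque climbed to 0.86 N m. It then lifted off with almost no pull force.
- **Final pose:** The cap is level and still, with a grip width of 0.63, which matches its 54 mm diameter. By calculation from the TCP height, its rim is about 90 mm above the neck. The axis matches the measured jug axis to about 1–2 mm.
- **Surroundings:** The last side, top and wrist pictures showed the neck bare. The bystanders I could see looked unmoved; part of the spoon and jug were hidden under the arm in the top view.
- **Check that disagreed:** The cap first looked about 2 px off in the side view. The near finger was hiding its left edge; the visible right edge was within 1 px of where it should be.
- **Check that failed:** The automatic ellipse fit of the cap in the wrist picture was unusable because of shadows. I read the cap's edges by eye instead, and that agreed with the depth data to about 1 mm.

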